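# Moisture reading on the wooden horse

### The arm

A 6-joint arm with a two-finger parallel gripper is mounted at the origin on the work surface. World frame = base frame: x ahead of the robot, y to its left, z up, the work surface at z = 0. Lengths are in mm, angles in rad, forces in N, time in s.
With the tool pointing down it reaches from about 350 to 775 mm from the base axis. Payload 7.3 kg.
Tool frame: the origin (TCP) lies on the centre line of the jaws, within the pads' length; the fingertips stand bot.tip_reach ahead of it and the grasp point (between the pads) lies 6 mm ahead of it (bot.tip_reach is the distance from the TCP to the fingertips, in mm); z points along the fingers, y is the direction in which the jaws open and shut (so a half turn about z gives the same grasp; the last joint's range is limited). The gripper opens to 92 mm and grips with 3 to 60 N. Pads are 19 mm wide; open, the fingers measure 130 mm over their backs; the gripper's body (75 mm by 190 mm) begins 47 mm behind the grasp point.
Start: joints at [1.049, 0.342, 1.524, -0, 1.275, -0.146], TCP at [192.67, 488.386, 251.741] pointing down, gripper open.
Joint ranges: [-2.53, 2.53], [-0.77, 2.02], [0.04, 2.7], [-1, 4.14], [0.28, 2.66], [-3.11, 3.11]. Speed limits (rad/s): [2.57, 2.57, 3.14, 3.14, 3.14, 3.14].

### API

Orientations are given as [roll, pitch, yaw] about the fixed x, y, z axes, in that order (R = Rz(yaw) Ry(pitch) Rx(roll)).
In Python, from plant import bot gives the robot as it stands.
- The arm moves only by the tool step_arm, never from a script. Its argument "deltas" is a list of rows, each a list of 6 numbers: the shift along the tool's x, y, z in mm, then the turn, a rotation vector about the tool's x, y, z in rad. A call has 1 to 5 rows; each row is the pose to reach, as a shift and turn from the pose commanded when the call began, along the tool's axes at that moment; what a row does not reach only later rows make up. A row lasts 1/12 s, in which the tool goes at most 41.7 mm and 7.16 degrees, less where a joint would pass 70% of its speed; a pose out of reach is approached as far as the arm can. A call with a gripper value outside its range is refused whole. "fingers" is the finger opening in mm, from 0 to 91.8, set as the call begins (left out, the last holds). The fingers move at their own pace and stop on an object; the grip force is fixed at half the most. Time passes only in rows, so rows that repeat a pose let the fingers close. It gives the time, the measured TCP pose, the force and the opening at its end, in the units of the state.
- bot.get_obs(): the state, without advancing time (a new reading comes with each control period).
- bot.capture(name): name is "scene" or "side" or "wrist"; returns a dict with "color" (480x640x3 uint8, red, green, blue), "fx", "fy", "cx", "cy" (pixels), "R" (3x3) and "t" (3): a world point X has camera coordinates R X + t. Camera axes: x right, y down, z forward; pixel columns grow to the right and rows downward; lengths in mm; the calibration is good to about 2 mm. A picture is of the moment at which its call begins. There is no depth.
- bot.close_job(): hands the job in, once; it reports no verdict.
Trained networks look in a picture, given as the dict that the camera call returned (one of the last four; its "shot" number tells which), for a name from the list of things; names that differ only in an ending like _2 or _b are one class to them, and where a whole thing is asked for, a point or a joint stands for the part that bears it (a point fixed in the world has none). Each returns a list of dicts, best first, with "p" (0 to 1); they miss things now and then, are a little off and sometimes report something else, mostly with a low value. They report only what shows in the picture. A call takes as long as a camera call. They do not tell look-alikes from the thing itself.
- bot.boxes_of(query, picture): "rect" ([centre column, centre row, width, height] in pixels, round what is visible of it).
The state is a dict: "time": time; "joint_positions": joint angles; "dq": joint speeds; "tau": joint torques, N m; "tool_pos": TCP position; "tcp_rot": TCP orientation; "contact_force": force on the tool from outside, world axes, zero at the start; "moment": the same for the moment, N m; "grip_width": finger opening in mm.
Only numpy, scipy, OpenCV 4.12 (cv2) and the standard library are available. Lean on these libraries where they do the work, as an engineer would, in place of code of your own. Each camera call takes 0.05 s, during which the arm holds its last target. There are 200 camera calls.

### The job

Take the moisture meter out of its stand and press its nose squarely onto the bare round spot on the horse's flank (not the rooster or the pig) with a light fingertip pressure of about 6 N; the nose has been pulled out by an unknown amount, so feel for the contact. Hold it there steadily for two seconds, then put the meter back upright, fully down in its stand, and let go. Never press hard, do not touch the rooster or the pig, and leave everything else on the table where it is.

Things in the scene. Friction and masses are not known exactly. Their poses are not given: they have to be found in the camera images.
- meter: black hand-held moisture meter, 0.2 to 0.35 kg, standing nose down. z: from nose to handle top. Handle block 48 (x) x 34 (y) mm, 8 to 108 mm above the origin; grip it across y. Origin: on the axis, underside of a 54 mm round flange (8 mm thick) that rests on the stand. Below it: neck 25 mm across, 35 mm long, a 21 mm barrel, a flat round 18 mm rubber tip
- nose (a point): point on the meter's axis 75 mm below its origin, fixed to the handle: the tip's end if the barrel were fully in. The stiff barrel is pulled out by an unknown 0 to 16 mm, so the real tip end is that much further along -z. The tip is sprung: it gives from about 2 N, then 1.5 N per mm, fully in (7 mm) at about 12 N. Axes as the meter's
- stand: the meter's grey stand, fixed, 90 x 90 mm, 105 mm tall, with a 34 mm round hole through its 13 mm thick top plate, open below (93 mm clear depth from the top face); origin at the centre of its underside
- seat (a point): centre of the hole's mouth, on the stand's top face, 105 mm above the table; the meter's origin is here when it is fully down
- horse: figure of a horse in side view: two stout legs, upright neck and long head; red 18 mm board, about 120 mm long, 105 mm tall, fixed on its own sloping wooden easel (142 mm wide, 115 deep, 105 high; face 28 degrees from level, facing up and away from the robot). Origin behind the spot, mid-thickness; z: outward normal of the face, x up the slope, y towards the head
- horse_spot (a point): centre of the bare round wood spot (40 mm across) on the face of the horse, on the surface; axes as the figure's: z is the outward normal
- rooster: figure of a rooster: round body, fanned tail, beak, two thin legs; red 18 mm board, about 120 mm long, 105 mm tall, fixed on its own sloping wooden easel (142 mm wide, 115 deep, 105 high; face 28 degrees from level, facing up and away from the robot). Origin behind the spot, mid-thickness; z: outward normal of the face, x up the slope, y towards the head
- pig: figure of a pig: long round low body, short legs, snout; red 18 mm board, about 120 mm long, 75 mm tall, fixed on its own sloping wooden easel (142 mm wide, 115 deep, 105 high; face 28 degrees from level, facing up and away from the robot). Origin behind the spot, mid-thickness; z: outward normal of the face, x up the slope, y towards the head
- paint_jar: bystander: closed white paint jar, 56 mm across, 70 mm tall; origin at the centre of its underside
- varnish_can: bystander: closed metal can, 66 mm across, 85 mm tall; origin at the centre of its underside
- water_cup: bystander: blue ceramic mug, 76 mm across, 85 mm tall, handle at its +y; origin at the centre of its underside
- tape_roll: bystander: roll of paper tape lying flat, 90 mm across, 24 mm high; origin at the centre of its underside
- brush: bystander: paint brush lying on the table, 190 mm long along its x; origin near its middle
- sanding_block: bystander: cork sanding block, 110 x 60 x 30 mm; origin at the centre of its underside
Not all that is in view belongs to the job. What is shaped like the meter but yellow is not meant.

How it is judged (in metres and radians):
On the way:
1. the meter's nose presses lightly (3 to 10 N) and squarely (within 0.13 rad) on the horse's bare spot, the axis within 10 mm of its centre, held steady for 1.5 s (contact force between meter and horse between 3 and 10 N and x of nose in the frame of horse_spot between -0.01 and 0.01 m and y of nose in the frame of horse_spot between -0.01 and 0.01 m and angle between the z axis of meter and the z axis of horse_spot, either way round below 0.13 rad and linear speed of meter below 0.02 m/s), for 1.5 s.
At the end, for the whole second after the job is handed in: the meter stands released and at rest in its stand, its flange down on the top face within 5 mm, within 8 mm of the hole's centre, upright within 0.1 rad (horizontal distance between meter and seat below 0.008 m and z of meter in the frame of seat between -0.005 and 0.005 m and angle between meter's own z axis and vertical below 0.1 rad and linear speed of meter below 0.02 m/s and contact force between the fingers and meter below 0.1 N); the robot touches nothing.
It fails at once if the meter is pressed hard (over 25 N) on the horse (contact force between meter and horse above 25 N).
It fails at once if the rooster or the pig is touched (contact force between any of meter, the arm, the fingers and rooster above 0.5 N or contact force between any of meter, the arm, the fingers and pig above 0.5 N).
It fails at once if a bystander is moved by more than 20 mm (distance of any of paint_jar, varnish_can, water_cup, tape_roll, brush, sanding_block from where it was at the start of the episode above 0.02 m).
It also fails if it takes over 54 s, if anything falls off the work surface, if the arm or the gripper's body presses on something with over 40 N, if the wrist force passes 120 N, or if a joint passes its speed limit or range.

## Working session

There is one attempt and no reset: what is moved stays moved. The work goes in short steps, Python scripts to look and compute and a tool call to move; the robot and the scene stay as the last step left them, time stands still between calls to the robot, and variables do not carry over. Pictures are saved under pics/ and viewed, about 8 in all and at most 12, crops included, and the job is handed in when it is done.

Besides the shell and the picture viewer there is one more tool, called as name(argument=value, ...), one argument or row to a line, values as JSON. step_arm: Moves the arm, as the interface text tells. Its arguments: {"type":"object","properties":{"deltas":{"type":"array"},"fingers":{"type":"number"}},"required":["deltas"]}

```bash
ls; mkdir -p pics; python3 - <<'E'
from plant import bot
import cv2,numpy as np,pickle
o=bot.get_obs();print(o, bot.tip_reach)
P={}
for n in ("scene","side"):
    c=bot.capture(n);P[n]=c
    cv2.imwrite(f"pics/{n}0.png",c["color"][:,:,::-1])
    print(n,c["fx"],c["cx"],c["cy"],(-c["R"].T@c["t"]).round(),c["R"].round(3).tolist())
    for q in ("meter","stand","horse","horse_spot","rooster","pig"):
        print(q,[(np.round(b["rect"]).tolist(),round(b["p"],2)) for b in bot.boxes_of(q,c)[:4]])
pickle.dump(P,open("p0.pkl","wb"))
E
```

```text
pics
{'time': 0.0, 'joint_positions': array([ 1.04896590e+00,  3.42687071e-01,  1.52504655e+00, -9.89351853e-06,
        1.27540913e+00, -1.46016417e-01]), 'dq': array([-0.0005124 , -0.00071276,  0.0015355 ,  0.00061917,  0.00105377,
       -0.00102234]), 'tau': array([-1.78121936e-03, -4.31237698e+01, -2.44224626e+01,  7.15595065e-02,
        5.59166784e-02, -1.71222337e-04]), 'tool_pos': array([192.48567031, 488.02479165, 251.05313814]), 'tcp_rot': array([-3.14005767e+00, -2.16177489e-04,  2.76578137e+00]), 'contact_force': array([0.50036328, 1.10969494, 0.15302555]), 'moment': array([ 0.00665294, -0.05202909,  0.02267403]), 'grip_width': 91.78693703346583} 25.0
scene 518.399949322244 325.0856335238347 238.42617140112364 [941. 430. 865.] [[-0.767, 0.642, -0.003], [0.527, 0.628, -0.573], [-0.365, -0.441, -0.82]]
meter [([263.0, 293.0, 40.0, 66.0], 0.95), ([319.0, 276.0, 31.0, 73.0], 0.71), ([250.0, 205.0, 38.0, 60.0], 0.68), ([379.0, 347.0, 34.0, 49.0], 0.54)]
stand [([257.0, 236.0, 69.0, 60.0], 0.77)]
horse [([371.0, 203.0, 63.0, 83.0], 0.98)]
horse_spot [([372.0, 204.0, 63.0, 89.0], 0.85), ([234.0, 186.0, 32.0, 51.0], 0.41)]
rooster [([292.0, 149.0, 45.0, 70.0], 0.83), ([370.0, 204.0, 64.0, 81.0], 0.48)]
pig [([443.0, 280.0, 66.0, 70.0], 0.63)]
side 438.0241104517071 325.34100834397947 230.1266448808074 [ 247. -784.  628.] [[0.908, -0.418, -0.022], [-0.239, -0.476, -0.846], [0.343, 0.774, -0.532]]
meter [([336.0, 206.0, 21.0, 69.0], 0.86), ([376.0, 180.0, 22.0, 23.0], 0.77), ([379.0, 214.0, 28.0, 56.0], 0.7)]
stand [([376.0, 261.0, 57.0, 61.0], 0.62)]
horse [([278.0, 251.0, 52.0, 28.0], 0.72)]
horse_spot [([276.0, 249.0, 52.0, 30.0], 0.9)]
rooster [([326.0, 303.0, 62.0, 44.0], 0.62)]
pig [([260.0, 211.0, 31.0, 28.0], 0.59), ([394.0, 304.0, 35.0, 51.0], 0.41)]
```

View pics/scene0.png

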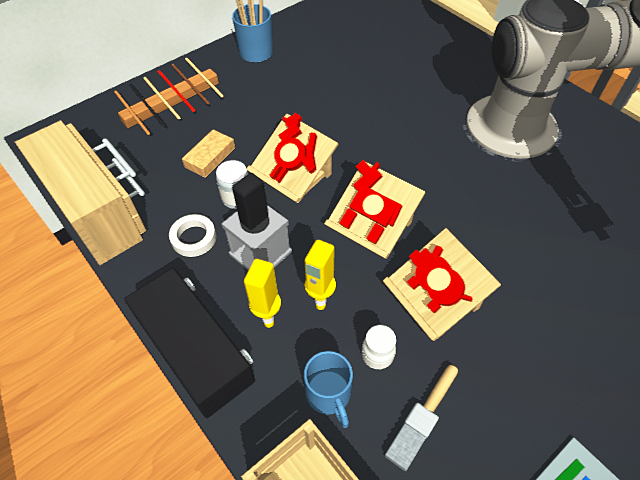

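View pics/side0.png

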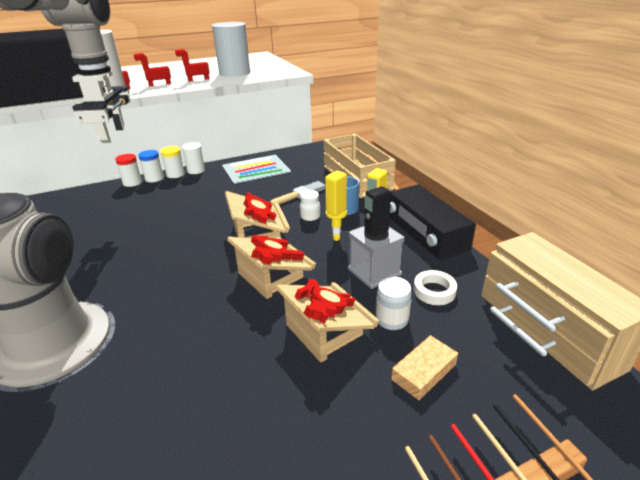

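Scene view: three red figures at about (292,150), (372,204) and (440,282). The black meter is in its grey stand at (255,225), and the yellow look-alikes are at (263,290) and (319,275). (372,204) looks like the horse, with two stout legs, an upright neck and a long head. I'll confirm this in a crop and triangulate.

```bash
cat > h.py <<'E'
import cv2,numpy as np
from scipy.spatial.transform import Rotation as Ro
def K(c): return np.array([[c["fx"],0,c["cx"]],[0,c["fy"],c["cy"]],[0,0,1]])
def Pm(c): return K(c)@np.c_[c["R"],c["t"]]
def proj(c,X):
    p=Pm(c)@np.append(X,1); return p[:2]/p[2]
def tri(c1,p1,c2,p2):
    X=cv2.triangulatePoints(Pm(c1),Pm(c2),np.float64(p1).reshape(2,1),np.float64(p2).reshape(2,1)); X=(X[:3]/X[3]).ravel()
    return X, np.linalg.norm(proj(c1,X)-p1), np.linalg.norm(proj(c2,X)-p2)
def onz(c,p,z):
    d=c["R"].T@np.linalg.inv(K(c))@np.array([*p,1]); o=-c["R"].T@c["t"]
    return o+d*(z-o[2])/d[2]
def holes(c):
    """centres of the bare spots enclosed by red"""
    a=c["color"].astype(int); m=((a[:,:,0]>90)&(a[:,:,1]<60)&(a[:,:,2]<60)).astype(np.uint8)
    cs,h=cv2.findContours(m,cv2.RETR_CCOMP,cv2.CHAIN_APPROX_NONE)
    return [(np.array(cv2.fitEllipse(x)[0]),np.array(cv2.fitEllipse(x)[1]),cv2.contourArea(x)) for x,g in zip(cs,h[0]) if g[3]>=0 and cv2.contourArea(x)>60]
E
python3 - <<'E'
import pickle; from h import *
P=pickle.load(open("p0.pkl","rb")); s,d=P["scene"],P["side"]
H1=holes(s);H2=holes(d)
for a in H1:print("scene",a)
for a in H2:print("side",a)
for a in H1:
  for b in H2:
    X,e,f=tri(s,a[0],d,b[0])
    if e<6: print(a[0].round(),b[0].round(),X.round(1),round(e,1),round(f,1))
A=cv2.resize(s["color"][100:320,230:510],None,fx=1.9,fy=1.9,interpolation=3)
B=cv2.resize(s["color"][165:275,215:300],None,fx=3,fy=3,interpolation=3)
C=cv2.resize(d["color"][180:290,340:410],None,fx=3.6,fy=3.6,interpolation=3)
im=np.zeros((600,800,3),np.uint8);im[:A.shape[0],:A.shape[1]]=A;im[:330,535:535+255]=B
C=C[:, :252]; im[330:330+270,540:792]=C[:270]
cv2.imwrite("pics/crop1.png",im[:,:,::-1])
E
```

```text
scene (array([438.37081909, 278.85531616]), array([24.03750229, 25.23486328]), 474.5)
scene (array([372.69314575, 204.25106812]), array([21.59976196, 22.96664429]), 387.0)
scene (array([288.77178955, 152.02043152]), array([18.80675888, 21.28323364]), 312.5)
side (array([257.86422729, 203.65499878]), array([ 9.4832201 , 19.17358017]), 140.5)
[438. 279.] [258. 204.] [495.6 203.   83.4] 0.3 0.3
```

View pics/crop1.png

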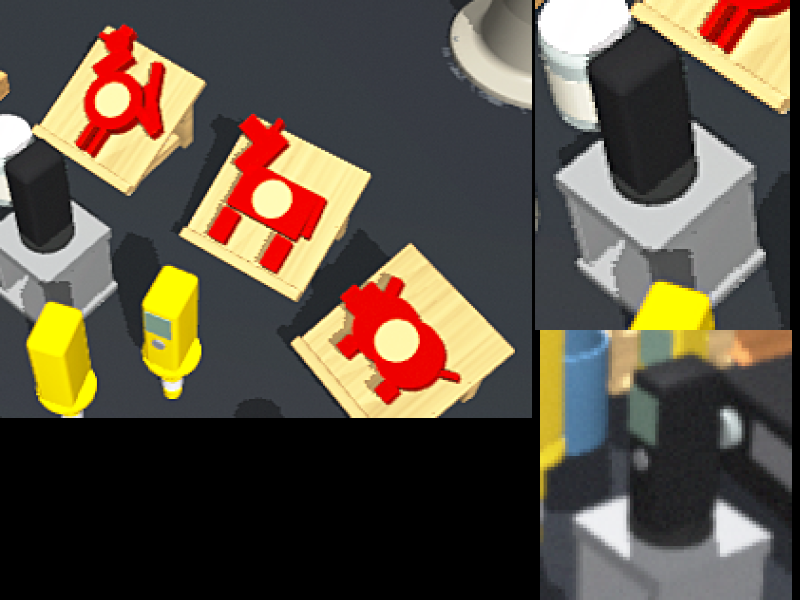

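The crop shows that the middle figure (372,204) is the horse: two block legs, an upright neck and a long head. The left one (289,152) is the rooster (fanned tail, thin legs) and the right one (438,279) is the pig. The black meter stands in the grey stand, with a yellow look-alike close by.

```bash
python3 - <<'E'
import pickle; from h import *
P=pickle.load(open("p0.pkl","rb")); s,d=P["scene"],P["side"]
for p,n in (((288.8,152),"rooster"),((372.7,204.2),"horse"),((438.4,278.9),"pig")):
    X=onz(s,p,83); print(n,X.round(1),"side px",proj(d,X).round(1))
L,R,B=[onz(s,p,105) for p in ((221.8,225),(287.3,221.7),(259.3,249))]
print("stand L,R,B",L.round(),R.round(),B.round(),"ctr",((L+R)/2).round(1),"diag",np.linalg.norm(L-R).round(), "sides",np.linalg.norm(L-B).round(),np.linalg.norm(R-B).round(),"yaw",np.degrees(np.arctan2(*(R-B)[1::-1])).round(1))
# horse board edges: easel corners in scene crop -> px (scale1.9, off 230,100)
for n,q in (("topL",(245,115)),("topR",(370,174)),("botL",(181,233)),("botR",(300,299))):
    print(n,(230+q[0]/1.9,100+q[1]/1.9))
def t2(q):return (230+q[0]/1.9,100+q[1]/1.9)
tl,tr=onz(s,t2((250,117)),105),onz(s,t2((370,174)),105)
print("easel top edge",tl.round(),tr.round(),np.linalg.norm(tl-tr).round(),"dir tl-tr deg",np.degrees(np.arctan2(*(tl-tr)[1::-1])).round(1))
for n,p in (("y1 tip",(268,325)),("y2 tip",(320,308)),):
    print(n,onz(s,p,0).round())
print("y2 flange", tri(s,(319,290),d,(337,216)))
for n,q in (("jar",(231,170)),): print(n,onz(s,q,70).round())
E
```

```text
rooster [ 508.9 -207.5   83. ] side px [330.  295.8]
horse [470.   7.  83.] side px [273.4 244.1]
pig [495.9 202.9  83. ] side px [258.3 203.9]
stand L,R,B [ 727. -122.  105.] [631. -52. 105.] [705. -36. 105.] ctr [678.8 -87.  105. ] diag 119.0 sides 89.0 76.0 yaw -167.9
topL (358.9473684210526, 160.5263157894737)
topR (424.7368421052632, 191.57894736842104)
botL (325.2631578947369, 222.63157894736844)
botR (387.89473684210526, 257.36842105263156)
easel top edge [426. -75. 105.] [386.  60. 105.] 141.0 dir tl-tr deg -73.6
y1 tip [758.  46.  -0.]
y2 tip [664.  80.   0.]
y2 flange (array([663.61679787,  79.00825989,  66.81123489]), np.float64(0.14424155773696773), np.float64(0.1401749546952564))
jar [ 624. -254.   70.]
```

```bash
cat >> h.py <<'E'
def delta(o,pos,R):
    """row in tool axes from measured pose to world pos, R"""
    R0=Ro.from_euler("xyz",o["tcp_rot"]).as_matrix()
    return np.r_[R0.T@(np.array(pos)-o["tool_pos"]),Ro.from_matrix(R0.T@R).as_rotvec()].round(3).tolist()
def down(yaw): return Ro.from_euler("xyz",[np.pi,0,yaw]).as_matrix()
E
python3 - <<'E'
from plant import bot; from h import *
print(delta(bot.get_obs(),[630,-70,370],down(1.59)))
c=bot.capture("wrist");o=bot.get_obs();R0=Ro.from_euler("xyz",o["tcp_rot"]).as_matrix()
print("cam in tool",R0.T@(-c["R"].T@c["t"]-o["tool_pos"]),(c["R"]@R0).round(2).tolist(),c["fx"])
E
```

```text
[-611.747, -358.884, -118.279, 0.0, -0.0, 1.176]
cam in tool [  72.8819555     0.21143842 -131.2037997 ] [[0.0, 1.0, -0.0], [-0.96, 0.0, -0.28], [-0.28, 0.0, 0.96]] 334.46914947454314
```

step_arm(
  deltas=[
    [-612,-359,-118,0,0,1.176],
    [-612,-359,-118,0,0,1.176],
    [-612,-359,-118,0,0,1.176],
    [-612,-359,-118,0,0,1.176],
    [-612,-359,-118,0,0,1.176],
  ],
)

```text
time: 1.17
tool_pos: [320.0, 325.1, 286.4]
tcp_rot: [3.141, -0.0, 2.135]
contact_force: [1.1, -0.0, 0.7]
grip_width: 91.6
```

```bash
python3 - <<'E'
from plant import bot; from h import *
print(delta(bot.get_obs(),[630,-70,370],down(1.59)))
E
```

```text
[-499.586, 50.539, -83.655, 0.0, -0.0, 0.545]
```

step_arm(
  deltas=[
    [-500,51,-84,0,0,0.545],
    [-500,51,-84,0,0,0.545],
    [-500,51,-84,0,0,0.545],
    [-500,51,-84,0,0,0.545],
    [-500,51,-84,0,0,0.545],
  ],
)

```text
time: 1.58
tool_pos: [448.1, 163.9, 320.9]
tcp_rot: [3.141, -0.0, 1.589]
contact_force: [0.0, 1.1, -0.2]
grip_width: 91.9
```

```bash
python3 - <<'E'
from plant import bot; from h import *
print(delta(bot.get_obs(),[630,-70,370],down(1.59)))
E
```

```text
[-237.143, 177.58, -49.078, 0.001, -0.0, -0.001]
```

step_arm(
  deltas=[
    [-237,178,-49,0,0,0],
    [-237,178,-49,0,0,0],
    [-237,178,-49,0,0,0],
    [-237,178,-49,0,0,0],
    [-237,178,-49,0,0,0],
  ],
)

```text
time: 2.0
tool_pos: [575.6, 2.6, 354.7]
tcp_rot: [3.141, -0.0, 1.596]
contact_force: [0.7, -0.5, 0.4]
grip_width: 91.7
```

step_arm(
  deltas=[
    [-73,55,-15,0,0,0],
    [-73,55,-15,0,0,0],
    [-73,55,-15,0,0,0],
    [-73,55,-15,0,0,0],
    [-73,55,-15,0,0,0],
  ],
)

```text
time: 2.42
tool_pos: [631.6, -67.3, 368.4]
tcp_rot: [-3.14, -0.001, 1.595]
contact_force: [-0.2, -0.9, -0.3]
grip_width: 92.2
```

```bash
python3 - <<'E'
from plant import bot; from h import *
import pickle
c=bot.capture("wrist");pickle.dump(c,open("w1.pkl","wb"));print(bot.get_obs()["tool_pos"])
cv2.imwrite("pics/w1.png",c["color"][:,:,::-1])
for X in ([679,-87,105],[679,-87,213]): print(proj(c,X))
E
```

```text
[631.16483439 -66.43085505 368.85781445]
[357.50153663 223.90436731]
[370.38123895 251.85937306]
```

View pics/w1.png

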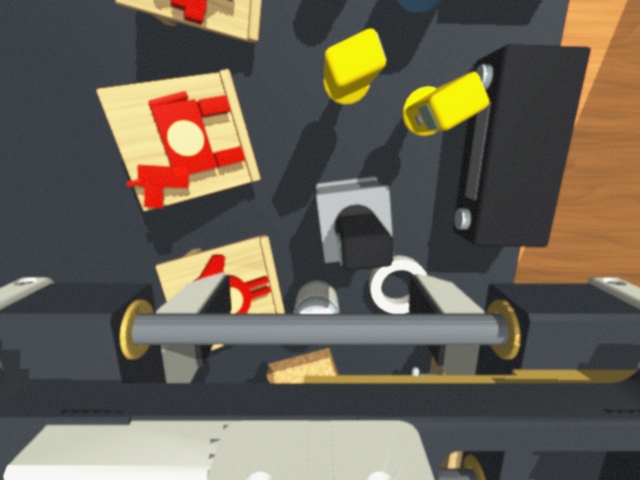

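Wrist view: the horse spot is at (185,138), the black handle top at about (366,252) with its long side roughly along the image row (world x), and the stand top at (355,215). The narrow side therefore lies along world y, so the jaws need a quarter turn. I'll measure this more closely.

```bash
python3 - <<'E'
import pickle; from h import *
c=pickle.load(open("w1.pkl","rb"))
A=c["color"][165:285,295:415]
A=np.clip(A.astype(float)*1.0,0,255); A=(255*(A/255)**0.5).astype(np.uint8)
A=cv2.resize(A,None,fx=5,fy=5,interpolation=cv2.INTER_CUBIC)
cv2.imwrite("pics/crop2.png",A[:,:,::-1])
P=pickle.load(open("p0.pkl","rb"))["scene"]
for p,e,a in holes(c):
    print("hole",p,e,a)
    for q,_,_ in holes(P):
        X=tri(c,p,P,q)
        if X[1]<6: print(X)
E
```

```text
(no output)
```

View pics/crop2.png

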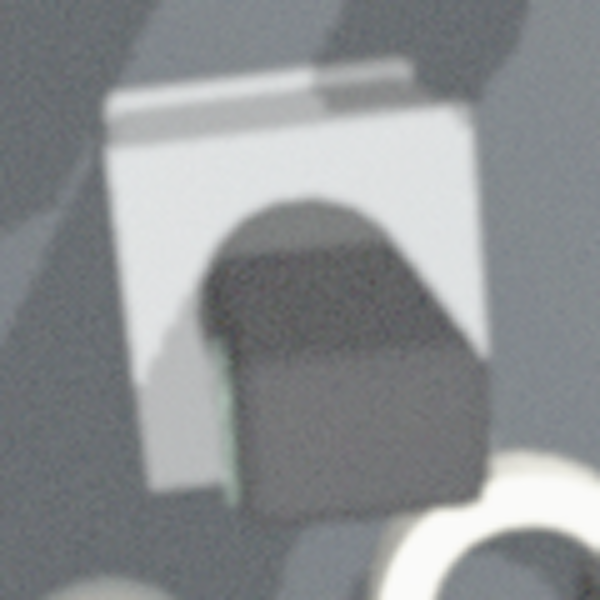

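```bash
python3 - <<'E'
import pickle; from h import *
c=pickle.load(open("w1.pkl","rb"));P=pickle.load(open("p0.pkl","rb"))["scene"]
f=lambda q,z:onz(c,(295+(q[0]-2)/5,165+(q[1]-2)/5),z)
T=[f(q,213) for q in ((240,362),(488,347),(485,497),(247,520))]
print("handle top",np.array(T).round(1).tolist(),np.mean(T,0).round(1),[np.linalg.norm(T[i]-T[i-1]).round(1) for i in range(4)])
for a,b in ((0,1),(3,2)): print(np.degrees(np.arctan2(*(T[b]-T[a])[1::-1])))
S=[f(q,105) for q in ((107,145),(470,105),(150,492))]
print("stand",np.array(S).round(1).tolist(),"ctr",((S[1]+S[2])/2).round(1),np.linalg.norm(S[0]-S[1]),np.linalg.norm(S[0]-S[2]),np.degrees(np.arctan2(*(S[1]-S[0])[1::-1])),np.degrees(np.arctan2(*(S[0]-S[2])[1::-1])))
print("flange back edge centre?",f((310,198),113))
# horse spot: bare wood blob near (185,138)
a=c["color"].astype(int);m=((a[:,:,0]>110)&(a[:,:,1]<90)&(a[:,:,2]<90)).astype(np.uint8)
cs,h=cv2.findContours(m,cv2.RETR_CCOMP,cv2.CHAIN_APPROX_NONE)
for x,g in zip(cs,h[0]):
    if g[3]>=0 and cv2.contourArea(x)>300:
        p=cv2.fitEllipse(x)[0]; print("hole",p,tri(c,p,P,(372.7,204.25)))
E
```

```text
handle top [[653.4, -73.7, 213.0], [697.3, -69.9, 213.0], [699.1, -98.1, 213.0], [655.9, -103.7, 213.0]] [676.4 -86.4 213. ] [np.float64(30.1), np.float64(44.1), np.float64(28.4), np.float64(43.5)]
5.023412883064043
7.333233410456349
stand [[627.9, -51.4, 105.0], [712.9, -39.9, 105.0], [640.6, -138.3, 105.0]] ctr [676.7 -89.1 105. ] 85.79508292261875 87.79608456732932 7.712015335540249 98.28535895263629
flange back edge centre? [675.66702947 -61.5053805  113.        ]
hole (185.26441955566406, 137.6048583984375) (array([471.35933499,   8.34996644,  85.29257234]), np.float64(0.174240665881197), np.float64(0.04916781659040247))
```

```bash
python3 - <<'E'
from plant import bot; from h import *
o=bot.get_obs();print(delta(o,[676.5,-88,255],down(0.131)))
E
```

```text
[-22.792, 44.876, 113.801, -0.001, 0.0, 1.465]
```

step_arm(
  deltas=[
    [-23,45,114,0,0,1.465],
    [-23,45,114,0,0,1.465],
    [-23,45,114,0,0,1.465],
    [-23,45,114,0,0,1.465],
    [-23,45,114,0,0,1.465],
  ],
)

```text
time: 2.88
tool_pos: [675.7, -87.1, 251.5]
tcp_rot: [-3.135, 0.002, 0.966]
contact_force: [0.4, 0.6, 0.2]
grip_width: 91.8
```

```bash
python3 - <<'E'
from plant import bot; from h import *
o=bot.get_obs();print(o["joint_positions"],delta(o,[676.5,-88,255],down(0.131)))
E
```

```text
[-2.40681196e-01  6.48031467e-01  1.01683302e+00  2.93367307e-04
  1.48389250e+00  3.63764881e-01] [-0.313, 1.131, -3.551, -0.005, 0.005, 0.835]
```

step_arm(
  deltas=[
    [0,1,-3,0,0,0.84],
    [0,1,-3,0,0,0.84],
    [0,1,-3,0,0,0.84],
    [0,1,-3,0,0,0.84],
    [0,1,-3,0,0,0.84],
  ],
)

```text
time: 3.3
tool_pos: [677.3, -87.4, 259.0]
tcp_rot: [-3.141, -0.0, 0.342]
contact_force: [-0.6, -0.1, 0.2]
grip_width: 91.6
```

step_arm(
  deltas=[
    [0,0,0,0,0,0.215],
    [0,0,0,0,0,0.215],
    [0,0,0,0,0,0.215],
  ],
)

```text
time: 3.55
tool_pos: [677.4, -87.6, 259.0]
tcp_rot: [-3.141, -0.0, 0.13]
contact_force: [-0.0, 1.1, -0.6]
grip_width: 91.9
```

```bash
python3 - <<'E'
from plant import bot; from h import *
o=bot.get_obs();print(o["joint_positions"],delta(o,[676.5,-88,181],down(0.131)))
c=bot.capture("wrist");cv2.imwrite("pics/w2.png",c["color"][:,:,::-1])
for X in ([676.5,-88,105],[676.5,-88,213]): print(proj(c,X))
E
```

```text
[-2.40820278e-01  6.43584560e-01  1.00472455e+00  3.34795855e-04
  1.49288044e+00  1.20019027e+00] [-0.974, 0.308, 77.998, -0.0, -0.0, -0.001]
[319.5226322 232.6881023]
[319.35712342 281.57369623]
```

View pics/w2.png

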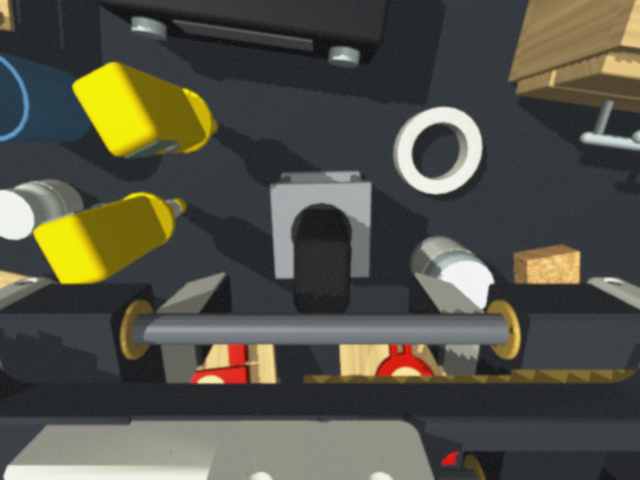

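The handle is centred between the open jaws (column 321, jaws 225–415) and square to them. Next I descend and grip.

step_arm(
  deltas=[
    [-1,0,25,0,0,0],
    [-1,0,50,0,0,0],
    [-1,0,70,0,0,0],
    [-1,0,78,0,0,0],
    [-1,0,78,0,0,0],
  ],
)

```text
time: 4.02
tool_pos: [675.8, -88.7, 178.1]
tcp_rot: [-3.14, 0.004, 0.134]
contact_force: [-0.2, 0.1, 0.5]
grip_width: 91.8
```

step_arm(
  deltas=[
    [0,0,0,0,0,0],
    [0,0,0,0,0,0],
    [0,0,0,0,0,0],
    [0,0,0,0,0,0],
    [0,0,0,0,0,0],
  ],
  fingers=20,
)

```text
time: 4.43
tool_pos: [677.3, -89.7, 181.2]
tcp_rot: [3.141, -0.002, 0.131]
contact_force: [-0.6, 0.3, 0.1]
grip_width: 62.9
```

step_arm(
  deltas=[
    [0,0,0,0,0,0],
    [0,0,0,0,0,0],
    [0,0,0,0,0,0],
  ],
)

```text
time: 4.68
tool_pos: [677.0, -89.7, 180.3]
tcp_rot: [3.142, -0.0, 0.131]
contact_force: [0.0, -0.5, 0.3]
grip_width: 43.1
```

step_arm(
  deltas=[
    [0,0,0,0,0,0],
    [0,0,0,0,0,0],
    [0,0,0,0,0,0],
    [0,0,0,0,0,0],
  ],
)

```text
time: 5.02
tool_pos: [676.9, -89.5, 180.2]
tcp_rot: [-3.141, 0.0, 0.131]
contact_force: [-0.1, 0.8, 0.5]
grip_width: 33.8
```

step_arm(
  deltas=[
    [0,0,0,0,0,0],
    [0,0,0,0,0,0],
  ],
)

```text
time: 5.18
tool_pos: [676.9, -89.5, 180.2]
tcp_rot: [-3.141, 0.0, 0.131]
contact_force: [-0.2, 0.7, 0.5]
grip_width: 33.9
```

```bash
cat >> h.py <<'E'
def press(az,d,spot=(471.4,8.3,85.3),yaw=0.131,tilt=np.radians(28)):
    a=np.radians(az);n=np.array([np.cos(a)*np.sin(tilt),np.sin(a)*np.sin(tilt),np.cos(tilt)])
    ax=np.array([-np.sin(a),np.cos(a),0])
    return np.array(spot)+n*d, Ro.from_rotvec(ax*tilt).as_matrix()@down(yaw)
E
python3 - <<'E'
import pickle; from h import *
from plant import bot
c=pickle.load(open("w1.pkl","rb"));s=pickle.load(open("p0.pkl","rb"))["scene"]
# red-figure / easel edges: wood mask in w1
hsv=cv2.cvtColor(c["color"],cv2.COLOR_RGB2HSV)
roi=np.zeros((480,640),np.uint8);roi[60:220,90:270]=1
m=((hsv[:,:,2]>110)).astype(np.uint8)*roi
m=cv2.morphologyEx(m,cv2.MORPH_CLOSE,np.ones((9,9)))
cs,_=cv2.findContours(m,cv2.RETR_EXTERNAL,cv2.CHAIN_APPROX_NONE);x=max(cs,key=cv2.contourArea)
q=cv2.approxPolyDP(x,8,True)[:,0];print(q.tolist())
# fit side edges & top edge in face plane: iterate az
def facept(p,az):
    a=np.radians(az);t=np.radians(28);n=np.array([np.cos(a)*np.sin(t),np.sin(a)*np.sin(t),np.cos(t)])
    o=-c["R"].T@c["t"];d=c["R"].T@np.linalg.inv(K(c))@np.array([*p,1])
    X0=np.array([471.4,8.3,85.3])-18*n
    return o+d*(n@(X0-o))/(n@d)
F=[facept(p,16) for p in q]
for i in range(len(F)):
    e=F[i]-F[i-1];print(q[i-1],q[i],F[i].round(),np.linalg.norm(e).round(),np.degrees(np.arctan2(e[1],e[0])).round(1),"slope",np.degrees(np.arcsin(e[2]/np.linalg.norm(e))).round(1))
E
```

```text
[[228, 69], [96, 89], [143, 210], [260, 179]]
[260 179] [228  69] [512.  94.  32.] 143.0 105.2 slope -0.4
[228  69] [96 89] [384.  57. 102.] 151.0 -164.0 slope 28.0
[96 89] [143 210] [420. -77. 104.] 138.0 -74.9 slope 0.5
[143 210] [260 179] [549. -44.  33.] 151.0 14.2 slope -28.0
```

step_arm(
  deltas=[
    [0,0,-20,0,0,0],
    [0,0,-50,0,0,0],
    [0,0,-85,0,0,0],
    [0,0,-115,0,0,0],
    [0,0,-130,0,0,0],
  ],
)

```text
time: 5.6
tool_pos: [677.6, -89.9, 314.4]
tcp_rot: [3.14, -0.005, 0.131]
contact_force: [0.7, 0.1, -2.5]
grip_width: 34.1
```

```bash
python3 - <<'E'
from h import *
from plant import bot
o=bot.get_obs();p,R=press(15.2,195);print(p,o["contact_force"],delta(o,p,R))
E
```

```text
[559.74432135  32.30262087 257.47478061] [ 0.74341459  0.12407447 -2.46443214] [-101.257, -136.676, 56.133, -0.063, -0.489, -0.001]
```

step_arm(
  deltas=[
    [-20,-27,8,-0.012,-0.09,0],
    [-40,-54,20,-0.025,-0.19,0],
    [-60,-82,32,-0.038,-0.29,0],
    [-81,-110,45,-0.05,-0.39,0],
    [-101,-137,56,-0.063,-0.489,0],
  ],
)

```text
time: 6.02
tool_pos: [558.0, 34.0, 253.5]
tcp_rot: [3.072, 0.493, 0.113]
contact_force: [1.0, 0.0, -4.3]
grip_width: 34.0
```

step_arm(
  deltas=[
    [0,0,0,0,0,0],
    [0,0,0,0,0,0],
    [0,0,0,0,0,0],
    [0,0,0,0,0,0],
  ],
)

```text
time: 6.35
tool_pos: [559.7, 32.1, 254.7]
tcp_rot: [3.073, 0.486, 0.112]
contact_force: [0.8, -1.2, -3.8]
grip_width: 33.9
```

```bash
python3 - <<'E'
from h import *
from plant import bot
o=bot.get_obs();p,R=press(15.2,195);print(o["joint_positions"],o["contact_force"],delta(o,p,R))
s=bot.capture("scene");d=bot.capture("side");w=bot.capture("wrist")
import pickle;pickle.dump((s,d,w,o),open("hov.pkl","wb"))
R0=Ro.from_euler("xyz",o["tcp_rot"]).as_matrix()
im=np.zeros((600,800,3),np.uint8)
for k,(c,(x,y),f) in enumerate(((s,(280,110),4),(d,(230,150),4),)):
    A=cv2.resize(c["color"][y:y+100,x:x+100],None,fx=f,fy=f,interpolation=3);im[:400,400*k:400*k+400]=A
    for L in (0,75.2,150.2): print(k,"axis px",(proj(c,o["tool_pos"]+R0[:,2]*L)-[x,y])*f)
    print("spot",(proj(c,[471.4,8.3,85.3])-[x,y])*f)
A=cv2.resize(w["color"][180:280,200:460],None,fx=2,fy=2);im[400:,:520]=A
cv2.imwrite("pics/hov.png",im[:,:,::-1])
E
```

```text
[-0.01289323  0.69172846  1.02024699 -0.13431776  1.90172799  1.41529029] [ 0.7779333  -1.19092357 -3.81927678] [-1.209, -0.058, -2.456, -0.003, 0.002, -0.001]
0 axis px [278.43975281 255.92579551]
0 axis px [318.88496574 309.88237827]
0 axis px [353.25318486 355.73185031]
spot [370.8445264  376.88358347]
1 axis px [289.93021371  44.83578666]
1 axis px [244.06596088 175.62144391]
1 axis px [199.87990407 301.62158834]
spot [174.70993676 371.02485473]
```

View pics/hov.png

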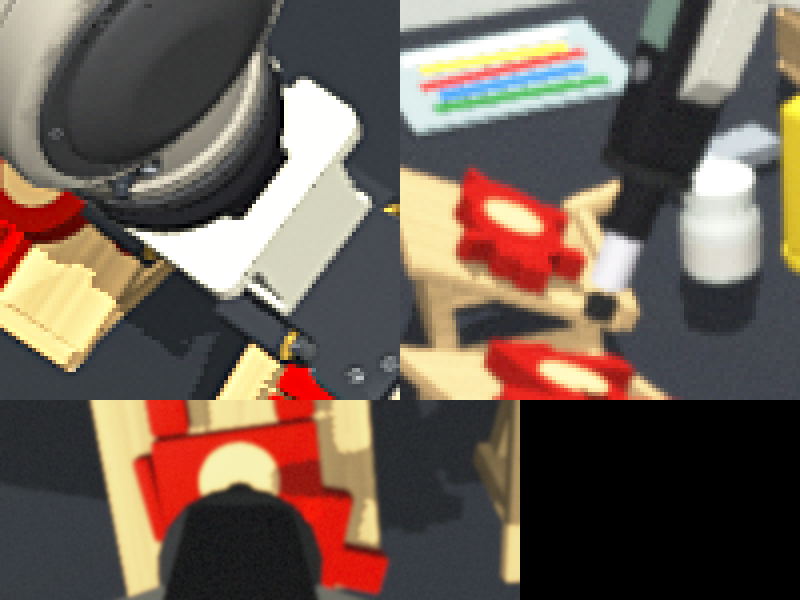

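Hover view: the tip sits in line above the spot, and in the side view the barrel looks about 10 mm pulled out. Now I'll feel for the contact.

step_arm(
  deltas=[
    [-1,0,5,0,0,0],
    [-1,0,12,0,0,0],
    [-1,0,19,0,0,0],
    [-1,0,20,0,0,0],
    [-1,0,20,0,0,0],
  ],
)

```text
time: 6.92
tool_pos: [548.4, 30.4, 236.4]
tcp_rot: [3.073, 0.49, 0.114]
contact_force: [-0.1, 1.0, -3.3]
grip_width: 33.6
```

step_arm(
  deltas=[
    [0,0,0,0,0,0],
    [0,0,0,0,0,0],
    [0,0,0,0,0,0],
  ],
)

```text
time: 7.17
tool_pos: [549.1, 30.5, 237.3]
tcp_rot: [3.073, 0.488, 0.114]
contact_force: [0.2, 0.5, -3.3]
grip_width: 33.9
```

step_arm(
  deltas=[
    [0,0,1,0,0,0],
    [0,0,2,0,0,0],
    [0,0,3,0,0,0],
    [0,0,3,0,0,0],
  ],
)

```text
time: 7.5
tool_pos: [547.4, 30.1, 234.2]
tcp_rot: [3.073, 0.489, 0.114]
contact_force: [0.3, -0.1, -3.9]
grip_width: 34.0
```

step_arm(
  deltas=[
    [0,0,1,0,0,0],
    [0,0,2,0,0,0],
    [0,0,3,0,0,0],
    [0,0,3,0,0,0],
  ],
)

```text
time: 7.83
tool_pos: [546.1, 29.8, 231.6]
tcp_rot: [3.073, 0.489, 0.114]
contact_force: [0.2, -0.0, -2.7]
grip_width: 33.5
```

step_arm(
  deltas=[
    [0,0,1,0,0,0],
    [0,0,2,0,0,0],
    [0,0,2,0,0,0],
    [0,0,2,0,0,0],
  ],
)

```text
time: 8.17
tool_pos: [545.2, 29.5, 230.0]
tcp_rot: [3.073, 0.489, 0.114]
contact_force: [0.7, 0.3, -3.3]
grip_width: 33.8
```

step_arm(
  deltas=[
    [0,0,1,0,0,0],
    [0,0,2,0,0,0],
    [0,0,2,0,0,0],
    [0,0,2,0,0,0],
  ],
)

```text
time: 8.5
tool_pos: [544.3, 29.3, 228.2]
tcp_rot: [3.073, 0.489, 0.114]
contact_force: [-0.8, -1.1, -3.4]
grip_width: 34.0
```

step_arm(
  deltas=[
    [0,0,1,0,0,0],
    [0,0,2,0,0,0],
    [0,0,2,0,0,0],
    [0,0,2,0,0,0],
  ],
)

```text
time: 8.83
tool_pos: [543.4, 29.0, 226.5]
tcp_rot: [3.073, 0.489, 0.114]
contact_force: [0.3, 0.1, -3.7]
grip_width: 33.8
```

step_arm(
  deltas=[
    [0,0,1,0,0,0],
    [0,0,2,0,0,0],
    [0,0,2,0,0,0],
    [0,0,2,0,0,0],
  ],
)

```text
time: 9.17
tool_pos: [542.5, 28.8, 224.7]
tcp_rot: [3.073, 0.489, 0.114]
contact_force: [-0.2, -0.7, -3.9]
grip_width: 34.0
```

```bash
python3 - <<'E'
from h import *
from plant import bot
import pickle
o=bot.get_obs();p,R=press(15.2,160);print(o["contact_force"],delta(o,p,R))
d=bot.capture("side");w=bot.capture("wrist");pickle.dump((d,w,o),open("near.pkl","wb"))
im=np.zeros((500,800,3),np.uint8)
A=cv2.resize(d["color"][200:280,240:320],None,fx=5,fy=5,interpolation=3);im[:400,:400]=A
print("spot",(proj(d,[471.4,8.3,85.3])-[240,200])*5, "spot wrist",proj(w,[471.4,8.3,85.3]))
A=cv2.resize(w["color"][160:290,220:420],None,fx=2,fy=2);im[:260,400:]=A
cv2.imwrite("pics/near.png",im[:,:,::-1])
E
```

```text
[-0.24666202 -0.67508275 -3.86849389] [0.269, 1.107, -2.208, -0.002, 0.005, 0.001]
spot [168.38742095 213.78106841] spot wrist [320.85799512 229.92975799]
```

View pics/near.png

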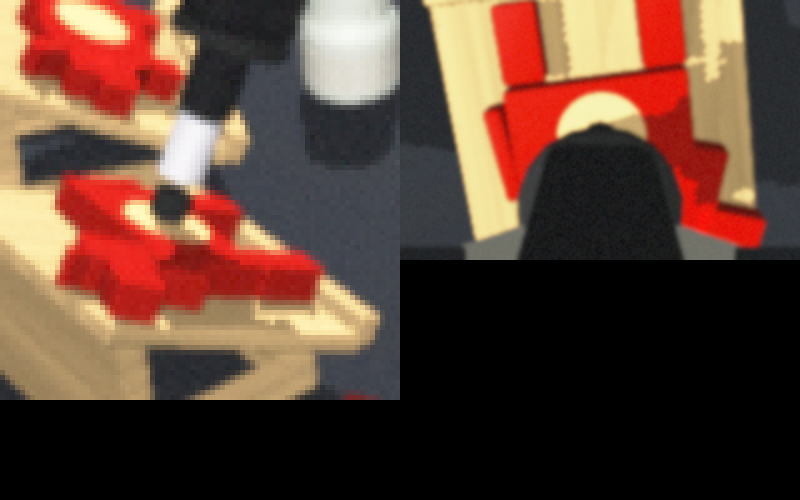

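The tip (black, around (172,207) in the crop) is over the bare spot, whose centre is at about (165,220), and very near contact. I'll continue in small steps.

step_arm(
  deltas=[
    [0,0,1,0,0,0],
    [0,0,2,0,0,0],
    [0,0,2,0,0,0],
    [0,0,2,0,0,0],
  ],
)

```text
time: 9.6
tool_pos: [541.7, 28.6, 223.2]
tcp_rot: [3.073, 0.488, 0.114]
contact_force: [0.4, 1.1, -3.3]
grip_width: 33.6
```

step_arm(
  deltas=[
    [0,0,1,0,0,0],
    [0,0,1,0,0,0],
    [0,0,1,0,0,0],
    [0,0,1,0,0,0],
  ],
)

```text
time: 9.93
tool_pos: [541.3, 28.5, 222.3]
tcp_rot: [3.073, 0.488, 0.114]
contact_force: [1.3, 1.1, -0.5]
grip_width: 33.8
```

step_arm(
  deltas=[
    [0,0,0.5,0,0,0],
    [0,0,1,0,0,0],
    [0,0,1,0,0,0],
    [0,0,1,0,0,0],
  ],
)

```text
time: 10.27
tool_pos: [540.8, 28.3, 221.4]
tcp_rot: [3.073, 0.488, 0.114]
contact_force: [1.9, 0.2, 0.8]
grip_width: 33.6
```

step_arm(
  deltas=[
    [0,0,0,0,0,0],
    [0,0,0,0,0,0],
  ],
)

```text
time: 10.43
tool_pos: [540.8, 28.3, 221.3]
tcp_rot: [3.073, 0.488, 0.114]
contact_force: [2.4, 0.4, 0.6]
grip_width: 33.8
```

About 4.6 N over the baseline. One more millimetre, then hold.

step_arm(
  deltas=[
    [0,0,0.5,0,0,0],
    [0,0,1,0,0,0],
    [0,0,1,0,0,0],
    [0,0,1,0,0,0],
    [0,0,1,0,0,0],
  ],
)

```text
time: 10.85
tool_pos: [540.3, 28.2, 220.5]
tcp_rot: [3.073, 0.488, 0.114]
contact_force: [3.8, 0.9, 2.4]
grip_width: 33.9
```

step_arm(
  deltas=[
    [0,0,0,0,0,0],
    [0,0,0,0,0,0],
    [0,0,0,0,0,0],
    [0,0,0,0,0,0],
    [0,0,0,0,0,0],
  ],
)

```text
time: 11.27
tool_pos: [540.3, 28.2, 220.3]
tcp_rot: [3.073, 0.489, 0.114]
contact_force: [3.8, 1.9, 2.4]
grip_width: 33.8
```

step_arm(
  deltas=[
    [0,0,0,0,0,0],
    [0,0,0,0,0,0],
    [0,0,0,0,0,0],
    [0,0,0,0,0,0],
    [0,0,0,0,0,0],
  ],
)

```text
time: 11.68
tool_pos: [540.3, 28.2, 220.3]
tcp_rot: [3.073, 0.489, 0.114]
contact_force: [2.3, 1.5, 0.8]
grip_width: 33.9
```

step_arm(
  deltas=[
    [0,0,0,0,0,0],
    [0,0,0,0,0,0],
    [0,0,0,0,0,0],
    [0,0,0,0,0,0],
    [0,0,0,0,0,0],
  ],
)

```text
time: 12.1
tool_pos: [540.3, 28.2, 220.3]
tcp_rot: [3.073, 0.488, 0.114]
contact_force: [4.0, 1.1, 3.2]
grip_width: 33.5
```

step_arm(
  deltas=[
    [0,0,0,0,0,0],
    [0,0,0,0,0,0],
    [0,0,0,0,0,0],
    [0,0,0,0,0,0],
    [0,0,0,0,0,0],
  ],
)

```text
time: 12.52
tool_pos: [540.3, 28.2, 220.3]
tcp_rot: [3.073, 0.489, 0.114]
contact_force: [3.8, 1.0, 2.0]
grip_width: 34.3
```

step_arm(
  deltas=[
    [0,0,0,0,0,0],
    [0,0,0,0,0,0],
    [0,0,0,0,0,0],
    [0,0,0,0,0,0],
    [0,0,0,0,0,0],
  ],
)

```text
time: 12.93
tool_pos: [540.2, 28.2, 220.3]
tcp_rot: [3.073, 0.489, 0.114]
contact_force: [3.0, 0.3, 1.8]
grip_width: 33.7
```

```bash
python3 - <<'E'
from h import *
from plant import bot
o=bot.get_obs();R0=Ro.from_euler("xyz",o["tcp_rot"]).as_matrix()
p,R=press(15.2,0);nose=o["tool_pos"]+R0[:,2]*150.2
print("nose rel spot, tool axes",(R0.T@(nose-p)).round(1),"angle",np.arccos(R0[:,2]@R[:,2]))
d=bot.capture("side");A=d["color"][205:265,245:305]
a=cv2.resize(A,None,fx=10,fy=10,interpolation=3)
# predicted 40 mm spot outline and 18 mm tip disc at its contact point
t=np.linspace(0,2*np.pi,60);Rp=R
for c0,r,col in ((p,20,(0,0,255)),(o["tool_pos"]+R0[:,2]*(R0[:,2]@(p-o["tool_pos"])),9,(0,255,0))):
    q=[((proj(d,c0+r*(np.cos(u)*Rp[:,0]+np.sin(u)*Rp[:,1]))-[245,205])*10+5).astype(int) for u in t]
    cv2.polylines(a,[np.array(q)],True,col,1)
cv2.imwrite("pics/press.png",a[:,:,::-1])
E
```

```text
nose rel spot, tool axes [-1.  -1.5 -2.7] angle 0.005287980600533007
```

View pics/press.png

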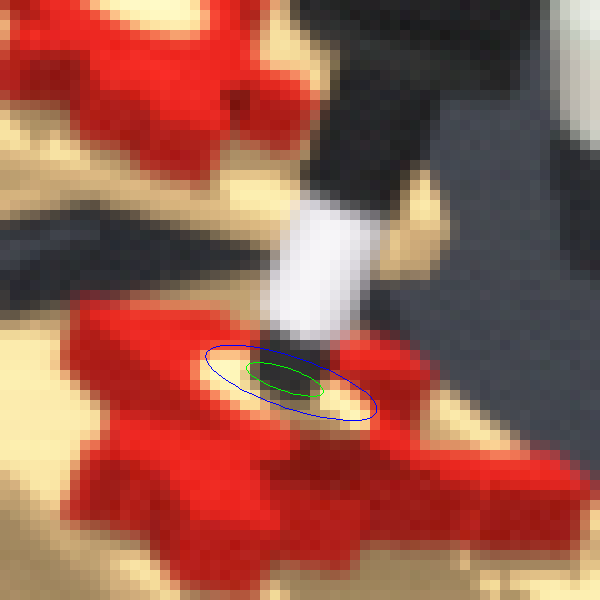

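At contact, the tip sits in the middle of the bare spot (tip at (287,385), spot spanning x 195–375). It is square to 0.005 rad and presses at about 6.5 N. The hold is done, so I retract and return.

step_arm(
  deltas=[
    [0,0,-3,0,0,0],
    [0,0,-10,0,0,0],
    [0,0,-22,0,0,0],
    [0,0,-35,0,0,0],
    [0,0,-45,0,0,0],
  ],
)

```text
time: 13.4
tool_pos: [560.8, 33.8, 260.3]
tcp_rot: [3.073, 0.491, 0.114]
contact_force: [-0.3, -0.3, -4.2]
grip_width: 33.6
```

```bash
python3 - <<'E'
from h import *
from plant import bot
o=bot.get_obs();print(delta(o,[676.9,-89.5,315],down(0.131)))
E
```

```text
[63.642, 141.857, -86.515, 0.063, 0.491, -0.0]
```

step_arm(
  deltas=[
    [10,28,-22,0.012,0.1,0],
    [23,56,-42,0.025,0.2,0],
    [36,85,-60,0.038,0.3,0],
    [50,114,-75,0.05,0.4,0],
    [64,142,-87,0.063,0.491,0],
  ],
)

```text
time: 13.82
tool_pos: [678.1, -90.8, 316.4]
tcp_rot: [3.142, -0.006, 0.131]
contact_force: [1.0, 0.2, -3.8]
grip_width: 33.9
```

step_arm(
  deltas=[
    [0,0,0,0,0,0],
    [0,0,0,0,0,0],
    [0,0,0,0,0,0],
    [0,0,0,0,0,0],
  ],
)

```text
time: 14.15
tool_pos: [676.8, -88.5, 314.0]
tcp_rot: [-3.14, 0.002, 0.132]
contact_force: [-0.2, -0.5, -4.0]
grip_width: 33.8
```

```bash
python3 - <<'E'
from h import *
from plant import bot
o=bot.get_obs();print(delta(o,[676.9,-89.5,180.2],down(0.131)))
d=bot.capture("side");s=bot.capture("scene")
a=np.hstack([cv2.resize(d["color"][130:280,330:430],None,fx=4,fy=4,interpolation=3),cv2.resize(s["color"][110:260,200:300],None,fx=4,fy=4,interpolation=3)])
cv2.imwrite("pics/above.png",a[:,:,::-1])
E
```

```text
[0.185, 1.231, 133.808, -0.001, 0.002, 0.001]
```

View pics/above.png

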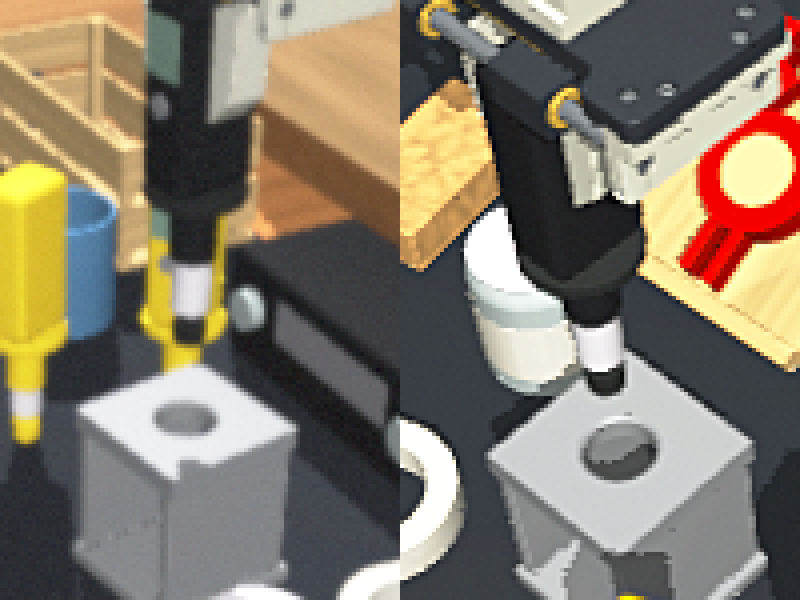

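The meter hangs upright over the hole, with the hole at (185,418) in the side crop and (620,452) in the scene crop. Now I lower it.

step_arm(
  deltas=[
    [0,1,10,0,0,0],
    [0,1,25,0,0,0],
    [0,1,40,0,0,0],
    [0,1,50,0,0,0],
    [0,1,50,0,0,0],
  ],
)

```text
time: 14.67
tool_pos: [676.5, -89.8, 261.5]
tcp_rot: [-3.139, 0.004, 0.132]
contact_force: [-0.8, -0.3, -3.8]
grip_width: 33.9
```

step_arm(
  deltas=[
    [0,0,15,0,0,0],
    [0,0,32,0,0,0],
    [0,0,50,0,0,0],
    [0,0,65,0,0,0],
    [0,0,74,0,0,0],
  ],
)

```text
time: 15.08
tool_pos: [677.3, -90.3, 189.7]
tcp_rot: [-3.141, -0.0, 0.131]
contact_force: [0.4, -0.1, -3.5]
grip_width: 34.3
```

step_arm(
  deltas=[
    [0,0,0,0,0,0],
    [0,0,0,0,0,0],
    [0,0,0,0,0,0],
  ],
)

```text
time: 15.33
tool_pos: [678.5, -90.7, 192.7]
tcp_rot: [3.141, -0.004, 0.131]
contact_force: [-0.1, -0.4, -3.2]
grip_width: 33.4
```

step_arm(
  deltas=[
    [-1,-1,3,0,0,0],
    [-1,-1,6,0,0,0],
    [-1,-1,8,0,0,0],
    [-1,-1,8,0,0,0],
    [-1,-1,8,0,0,0],
  ],
)

```text
time: 15.75
tool_pos: [676.6, -89.7, 183.1]
tcp_rot: [-3.141, -0.002, 0.131]
contact_force: [0.6, -0.0, -2.8]
grip_width: 33.8
```

step_arm(
  deltas=[
    [0,0,1,0,0,0],
    [0,0,2,0,0,0],
    [0,0,2,0,0,0],
    [0,0,2,0,0,0],
  ],
)

```text
time: 16.08
tool_pos: [676.7, -89.7, 181.1]
tcp_rot: [-3.141, -0.002, 0.131]
contact_force: [1.0, 0.5, -4.0]
grip_width: 33.8
```

step_arm(
  deltas=[
    [0,0,0.5,0,0,0],
    [0,0,1,0,0,0],
    [0,0,1,0,0,0],
    [0,0,1,0,0,0],
  ],
)

```text
time: 16.42
tool_pos: [676.7, -89.8, 180.3]
tcp_rot: [3.142, -0.002, 0.131]
contact_force: [-0.5, -0.4, -3.3]
grip_width: 34.0
```

step_arm(
  deltas=[
    [0,0,0.5,0,0,0],
    [0,0,0.5,0,0,0],
    [0,0,0.5,0,0,0],
  ],
)

```text
time: 16.67
tool_pos: [676.8, -89.7, 180.2]
tcp_rot: [3.141, -0.003, 0.131]
contact_force: [-1.0, 0.1, 1.2]
grip_width: 33.9
```

Seated: the force turned upward at the original height of 180.2. Now I release.

step_arm(
  deltas=[
    [0,0,0,0,0,0],
    [0,0,0,0,0,0],
    [0,0,0,0,0,0],
    [0,0,0,0,0,0],
    [0,0,0,0,0,0],
  ],
  fingers=90,
)

```text
time: 17.08
tool_pos: [676.7, -89.7, 179.6]
tcp_rot: [-3.142, -0.002, 0.131]
contact_force: [-0.0, 0.3, -0.0]
grip_width: 62.4
```

step_arm(
  deltas=[
    [0,0,0,0,0,0],
    [0,0,0,0,0,0],
    [0,0,0,0,0,0],
    [0,0,0,0,0,0],
    [0,0,0,0,0,0],
  ],
)

```text
time: 17.5
tool_pos: [676.7, -89.7, 179.6]
tcp_rot: [-3.142, -0.002, 0.131]
contact_force: [-0.3, 0.0, 0.3]
grip_width: 89.1
```

step_arm(
  deltas=[
    [0,0,-15,0,0,0],
    [0,0,-40,0,0,0],
    [0,0,-70,0,0,0],
    [0,0,-90,0,0,0],
    [0,0,-100,0,0,0],
  ],
)

```text
time: 17.92
tool_pos: [677.3, -89.9, 283.4]
tcp_rot: [3.14, -0.007, 0.131]
contact_force: [0.4, -0.6, 0.6]
grip_width: 90.0
```

step_arm(
  deltas=[
    [0,0,0,0,0,0],
    [0,0,0,0,0,0],
    [0,0,0,0,0,0],
    [0,0,0,0,0,0],
    [0,0,0,0,0,0],
  ],
)

```text
time: 18.33
tool_pos: [676.1, -89.7, 277.9]
tcp_rot: [-3.14, 0.001, 0.131]
contact_force: [0.1, -0.2, 0.4]
grip_width: 89.7
```

```bash
python3 - <<'E'
from h import *
from plant import bot
d=bot.capture("side");s=bot.capture("scene")
a=np.hstack([cv2.resize(d["color"][150:300,330:430],None,fx=4,fy=4,interpolation=3),cv2.resize(s["color"][150:300,200:300],None,fx=4,fy=4,interpolation=3)])
cv2.imwrite("pics/end.png",a[:,:,::-1]);print(bot.get_obs()["tool_pos"])
E
```

```text
[676.30102332 -89.69848003 278.64231823]
```

View pics/end.png

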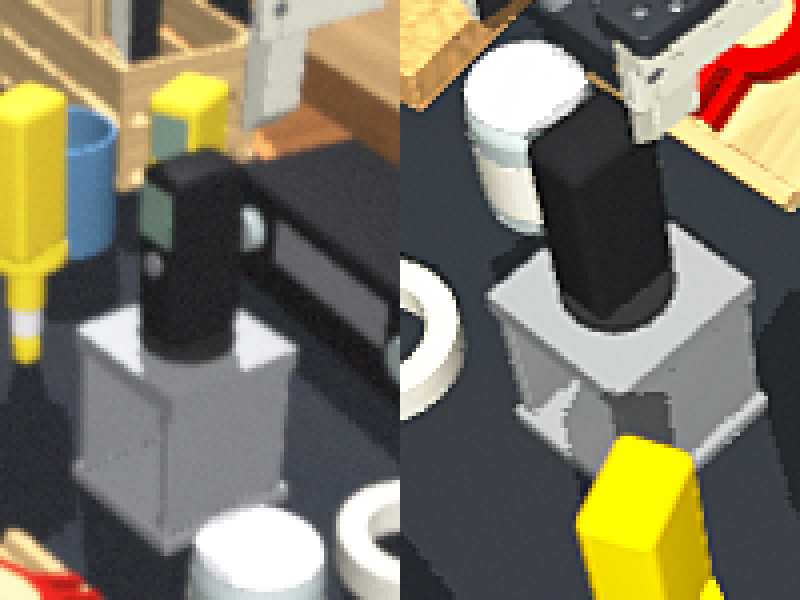

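The meter stands upright with its flange flat on the stand, and the open jaws are well above it. I'm handing the job in.

```bash
python3 -c "
from plant import bot
print(bot.close_job())"
```

```text
the job is handed in; nothing more can be done
None
```

I took the black meter from its stand, pressed it on the horse's bare spot, put it back upright in the stand and handed the job in at about 18.5 s. The hand-in gives no verdict, so the results below are from my own checks.

- **Press:** I felt contact with the barrel out about 6 mm, less than the roughly 10 mm I had judged from the side picture. I held the press for just over 2 s at about 6.5 N; single readings were noisy, roughly 5 to 7.5 N.
- **Aim:** by calculation the nose was within about 2 mm of the spot's centre and square to about 0.005 rad. The side picture agreed, though my predicted spot outline sat about 2 mm off the real one.
- **Return:** the upward force came back at the same height as before the pick (180.2 mm). After release the last picture shows the flange flat on the stand, the meter upright and the gripper about 100 mm above the grasp height. The force reading was near zero.
- **Other objects:** no force readings or pictures suggested I touched anything else. I did not measure the bystanders' positions again at the end.

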